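Shut the yeast tub and tuck its spring flap under the lip

ROBOT

A 6-joint arm with a two-finger parallel gripper is mounted at the origin on the work surface. World frame = base frame: x ahead of the robot, y to its left, z up, the work surface at z = 0. Lengths are in mm, angles in rad, forces in N, time in s.
With the tool pointing down it reaches from about 300 to 775 mm from the base axis. Payload 14.6 kg.
Tool frame: the origin (TCP) lies between the finger pads; the fingertips stand 19 mm ahead of it and the grasp point (between the pads) is the TCP; z points along the fingers, y is the line along which they close (so a half turn about z gives the same grasp; the last joint's range is limited). The gripper opens to 94 mm and grips with 3 to 60 N. Pads are 16 mm wide; open, the fingers measure 119 mm over their backs; the gripper's body (75 mm by 177 mm) begins 78 mm behind the grasp point.
Start: joints at [1.036, 0.3, 1.521, -0, 1.321, -0.067], TCP at [248.004, 490.901, 224.446] pointing down, gripper open.
Joint ranges: [-3.03, 3.03], [-0.79, 2.21], [0.23, 2.52], [-1.04, 4.18], [0, 3.07], [-2.55, 2.55]. Speed limits (rad/s): [2.22, 2.22, 2.57, 3.14, 3.14, 3.14].

INTERFACE

Orientations are given as [roll, pitch, yaw] about the fixed x, y, z axes, in that order (R = Rz(yaw) Ry(pitch) Rx(roll)).
In Python, from cell import monitor, imaging, job, find_in, trace gives the robot as it stands. The module is installed in compiled form; this text tells all that it offers.
- The arm moves only by the tool arm_command, never from a script. Its argument "steps" is a list of rows, each a list of 5 numbers: the opening, from 0 (shut) to 1 (fully open), then the shift along the tool's x, y, z in mm, then the turn about the tool's z in degrees. In form: [[gripper, dx, dy, dz, turn], ...]. A call has 1 to 20 rows; each row is the pose to reach, as a shift and turn from the pose commanded when the call began, along the tool's axes at that moment; what a row does not reach only later rows make up. A row lasts 1/8 s, in which the tool goes at most 62.5 mm and 10.7 degrees, less where a joint would pass 70% of its speed; a pose out of reach is approached as far as the arm can. A call with a gripper value outside its range is refused whole. The fingers move at their own pace and stop on an object; "force" is the grip in N (left out, the last holds). Time passes only in rows, so rows that repeat a pose let the fingers close. It gives the time, the measured TCP pose, the force, the opening and the grip force at its end, in the units of the state.
- monitor.read_state(): the state, without advancing time (a new reading comes with each control period).
- imaging.camera(name): name is "scene" or "top"; returns a dict with "img" (480x640x3 uint8, red, green, blue), "mtx" (3x3 intrinsics, pixels), "view" (4x4, takes a point from world to camera coordinates). Camera axes: x right, y down, z forward; pixel columns grow to the right and rows downward; lengths in mm; the calibration is good to about 2 mm. A picture is of the moment at which its call begins. There is no depth.
- job.sign_off(): hands the job in; it is judged then, once.
Trained networks look in a picture, given as the dict that the camera call returned (one of the last four; its "shot" number tells which), for a name from the list of things; names that differ only in an ending like _2 or _b are one class to them, and where a whole thing is asked for, a point or a joint stands for the part that bears it (a point fixed in the world has none). Each returns a list of dicts, best first, with "p" (0 to 1); they miss things now and then, are a little off and sometimes report something else, mostly with a low value. They report only what shows in the picture. A call takes as long as a camera call.
- find_in(picture, target): "rect" ([centre column, centre row, width, height] in pixels, round what is visible of it).
- trace(picture, target): "region" (480x640 bool, what is visible of it) and "rect" ([centre column, centre row, width, height] in pixels, round what is visible of it).
The state is a dict: "clock": time; "joints": joint angles; "qd": joint speeds; "effort": joint torques, N m; "eef_pos": TCP position; "eef_rot": TCP orientation; "wrist_force": force on the tool from outside, world axes, zero at the start; "moment": the same for the moment, N m; "finger_gap": finger opening in mm; "finger_force": force on a finger pad.
Only numpy, scipy, OpenCV 4.12 (cv2) and the standard library are available. Lean on these libraries where they do the work, as an engineer would, in place of code of your own. Each camera call takes 0.05 s, during which the arm holds its last target. There are 200 camera calls.

TASK

Shut the white tub of yeast blocks: with the fingertips push its upright metal flap over until it lies flat on the opening, then, keeping it pressed down against its spring, push it along so that its free edge is tucked fully home under the steel lip and the flap stays shut when you let go. Only push: never pinch the flap between the fingers, and leave the other things on the bench where they stand. Finish clear of the tub.

Things in the scene. Friction and masses are not known exactly. Their poses are not given: they have to be found in the camera images.
- tub: white rectangular tub, fixed to the bench, 230 (its x) x 170 (its y) x 72 mm high, flat deck on top at 72 mm with a 76 x 100 mm opening in the middle. Origin: centre of the underside; z up; x runs from the flap's hinge towards the lip, the way the flap folds and is then pushed; y lies along the hinge. Low steel hinge guides at y = +-74 to +-82 mm, x = -82 to -26 mm, up to 86 mm high.
- flap (a joint): hinge of the flap: 0 = folded over, flat on the deck; about pi/2 = upright; grows as it opens (limit 1.9). A spring of 0.08 N m/rad with rest at about 1.6 rad raises it to about 1.3 rad when let go, unless its edge is under the lip; near flat about 1 N downwards at the free edge, or 2 N at mid-length, keeps it down. Under the lip it has up to 0.03 rad of play.
- flap_slide (a joint): how far the flap with its hinge has been pushed along the tub's x, towards the lip: 0 = fully back, 0.022 m = fully home (stop). It stays where it is left; a push of a little over 4 N along x moves it, so a light push that folds the flap does not. If pushed in too soon (over about 0.008) the flap lands on top of the lip, and must be pushed back.
- flap_hinge (a point): centre of the hinge axis (parallel to the tub's y), 74.5 mm above the bench; with the flap fully back it is at tub x = -65 mm. The flap is a flat aluminium plate 5 mm thick (2.5 mm either side of the axis), 120 mm wide, reaching 115 mm from the axis to its free edge. Axes as the tub's.
- flap_step (a point): top edge, at mid-width, of the low black rubber step for the fingertips on the outer face of the flap (the upper face once it is folded): a square shoulder 100 mm wide and 8 mm high that faces the hinge, 68 mm from the axis; from it a ramp slopes down towards the free edge, ending 100 mm from the axis. Pressing just on the hinge side of the step and pushing against it moves the flap along. When folded the bare plate's top is 77 mm above the bench, and this point 85 mm.
- flap_edge (a point): middle of the free edge of the flap, at half its thickness, 115 mm from the hinge axis.
- lip_mouth (a point): middle of the lower edge of the mouth of the lip, at tub x = 59 mm, z = 80 mm (3 mm above the top of the flat flap). The lip is a fixed steel strip 130 mm wide, 3 mm thick (its top at 83 mm), running 28 mm on from here along the tub's x, open towards the hinge. With the flap flat and fully back its edge is 9 mm short of the mouth; fully home it is 13 mm under.
- flap_face: outer half of the flap's thickness, with the step; same frame as the flap: origin on the hinge axis, x along the plate towards the free edge, z out of the outer face.
- flap_liner: inner half of the flap's thickness (the face that comes down on the opening); same frame as flap_face.
- cup: bystander: small steel measuring cup, 64 mm across, 70 high; origin on its underside.
- jar: bystander: amber glass jar with a steel cap, 62 mm across, 80 high; origin on its underside.
- bowl: bystander: steel mixing bowl, 170 mm across, 70 high; origin on its underside.
- scraper: bystander: steel dough scraper with a wooden bar grip, 120 x 125 mm, lying flat; origin on its underside.
- spatula: bystander: spatula lying flat; origin on its underside.
- brush: bystander: pastry brush lying flat; origin on its underside.
- syrup: bystander: white plastic bottle with a black cap, 66 mm across, 170 high; origin on its underside.

How it is judged (in metres and radians):
On the way, in this order (a step that is already met when the one before it is completed fails the run):
1. the flap has been folded most of the way over (below 0.3 rad) (value of joint flap below 0.3 rad), for 0.05 s.
2. the flap lies flat with its edge under the lip (value of joint flap below 0.07 rad and value of joint flap_slide above 0.017 m), for 0.2 s.
At the end, for the whole second after the job is handed in: The flap lies flat (hinge below 0.07 rad), pushed at least 17 of its 22 mm towards the lip (edge at least 8 mm under it), at rest and held there by the lip alone (all of step 2 and velocity of joint flap between -0.05 and 0.05 rad/s); the robot touches nothing.
It fails at once if the flap is pinched: fingers press on its outer and inner faces at once (over 2.5 N each) (contact force between the fingers and flap_face above 2.5 N and contact force between the fingers and flap_liner above 2.5 N).
It fails at once if a bystander is moved by more than 30 mm, or lifted by more than 12 mm (distance of any of cup, jar, bowl, scraper, spatula, brush, syrup from where it was at the start of the episode above 0.03 m or height (world z) of any of cup, jar, bowl, scraper, spatula, brush, syrup above 0.012 m).
It also fails if it takes over 32 s, if anything falls off the work surface, if the arm or the gripper's body presses on something with over 40 N, if the wrist force passes 120 N, or if a joint passes its speed limit or range.

## Working session

There is one attempt and no reset: what is moved stays moved. The work goes in short steps, Python scripts to look and compute and a tool call to move; the robot and the scene stay as the last step left them, time stands still between calls to the robot, and variables do not carry over. Pictures are saved under pics/ and viewed, at most 10 in all, crops included, and the job is handed in when it is done.

Besides the shell and the picture viewer there is one more tool, called after ">>>" as name(argument=value, ...), one argument or row to a line, values as JSON. arm_command: Moves the arm, as the interface text tells. Its arguments: {"type":"object","properties":{"steps":{"type":"array","items":{"type":"array","items":{"type":"number"}}},"force":{"type":"number"}},"required":["steps"]}

```bash
mkdir -p pics
cat > h.py <<'E'
import numpy as np, cv2
from cell import monitor, imaging, job, find_in, trace
def save(p,n): cv2.imwrite('pics/'+n, p['img'][:,:,::-1])
def ray(p,uv,z):
    K=np.array(p['mtx']);V=np.array(p['view']);R=V[:3,:3];t=V[:3,3]
    d=R.T@np.linalg.inv(K)@np.array([uv[0],uv[1],1.]);c=-R.T@t
    return c+d*(z-c[2])/d[2]
def proj(p,X):
    K=np.array(p['mtx']);V=np.array(p['view']);x=K@(V[:3,:3]@np.array(X,float)+V[:3,3]);return x[:2]/x[2]
E
python3 - <<'E'
from h import *
s=monitor.read_state();print(s)
for n in('top','scene'):
    p=imaging.camera(n);save(p,n+'0.png')
    for t in('tub','flap','flap_hinge','flap_step','flap_edge','lip_mouth','cup','jar','bowl','syrup','scraper','spatula','brush'):
        r=find_in(p,t)[:1]
        for q in r: print(n,t,round(q['p'],2),np.round(q['rect']),np.round(ray(p,q['rect'][:2],75)))
E
```

```text
{'clock': 0.0, 'joints': array([ 1.03637853e+00,  3.00478630e-01,  1.52158299e+00, -9.89840542e-06,
        1.32072737e+00, -6.65903119e-02]), 'qd': array([-3.63151558e-05,  8.59444103e-05, -1.13631561e-03,  1.56438233e-03,
       -7.17604814e-04, -1.04030549e-03]), 'effort': array([-5.38113436e-04, -5.31809449e+01, -3.52719498e+01,  7.06688385e-02,
        2.44615262e-02, -1.13250030e-04]), 'eef_pos': array([247.894478  , 490.68780511, 223.88138832]), 'eef_rot': array([-3.14039833e+00, -7.00394013e-05,  2.67376758e+00]), 'wrist_force': array([0.19036211, 0.0177561 , 0.12226015]), 'moment': array([ 0.02022712, -0.04360265, -0.0523426 ]), 'finger_force': 0.0, 'finger_gap': 93.6940291936441}
top tub 0.64 [381. 228.  97. 100.] [ 523. -165.   75.]
top flap 0.63 [371. 240.  41.  37.] [ 492. -136.   75.]
top flap_hinge 0.73 [370. 242.  42.  33.] [ 485. -134.   75.]
top flap_step 0.55 [371. 242.  37.  32.] [ 486. -136.   75.]
top flap_edge 0.76 [370. 240.  41.  36.] [ 490. -135.   75.]
top lip_mouth 0.82 [380. 228.  99. 103.] [ 525. -162.   75.]
top cup 0.96 [415. 266.  22.  24.] [ 417. -25
[... 353 characters left out ...]
p 0.76 [275. 225.  32.  58.] [ 418. -157.   75.]
scene flap_hinge 0.69 [276. 226.  33.  63.] [ 418. -155.   75.]
scene flap_step 0.93 [275. 225.  35.  59.] [ 415. -160.   75.]
scene flap_edge 0.83 [278. 226.  31.  59.] [ 418. -148.   75.]
scene lip_mouth 0.8 [257. 255. 114. 115.] [ 545. -160.   75.]
scene cup 0.71 [243. 228.  20.  25.] [ 451. -234.   75.]
scene jar 0.69 [284. 298.  28.  39.] [670. -48.  75.]
scene bowl 0.81 [527. 267.  68.  49.] [417. 480.  75.]
scene syrup 0.84 [480. 228.  35.  62.] [286. 365.  75.]
scene scraper 0.84 [189. 214.  50.  23.] [ 430. -403.   75.]
scene spatula 0.74 [150. 279.  72.  74.] [ 694. -370.   75.]
scene brush 0.72 [498. 358.  24.  78.] [716. 418.  75.]
```

Run:
```python
import cv2
for n,(u,v) in(('top',(380,230)),('scene',(260,250))):
    a=cv2.imread(f'pics/{n}0.png')[v-75:v+75,u-100:u+100]
    cv2.imwrite(f'pics/{n}0c.png',cv2.resize(a,None,fx=4,fy=4,interpolation=cv2.INTER_CUBIC))
```

```text
(no output)
```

View pics/top0c.png

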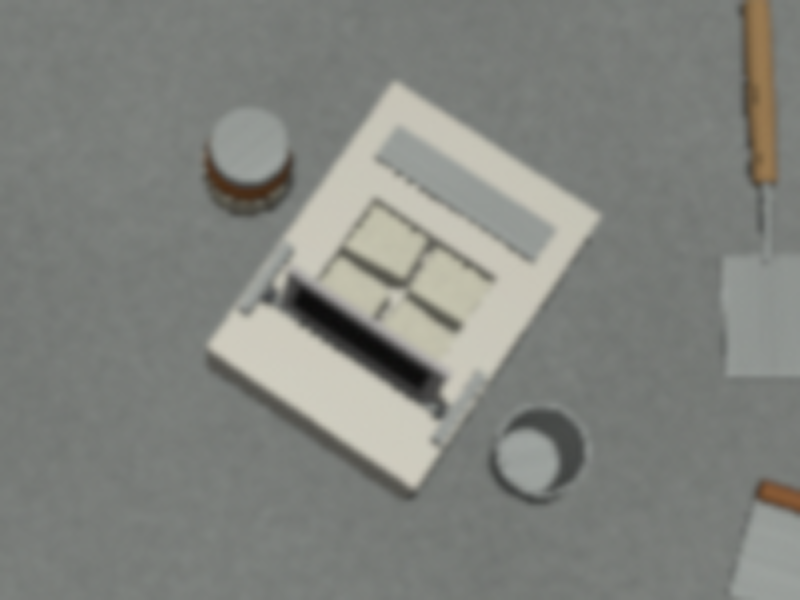

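View pics/scene0c.png

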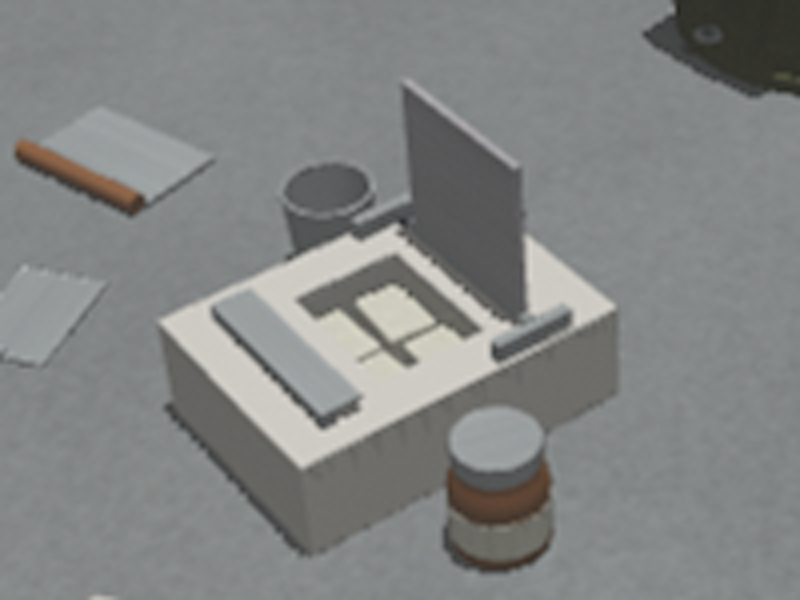

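The top view crop shows the tub deck with corners at (397,82), (601,215), (413,493) and (208,348). The flap is upright near the hinge, the jar stands to the left of the tub and the cup to the right, close to it. The scene crop shows the deck corners at (162,322), (303,468) and (617,310), and the flap's free edge running from (405,82) to (521,168).

Run:
```python
from h import *
from scipy.optimize import least_squares
T=imaging.camera('top');S=imaging.camera('scene')
o={'T':(280,155),'S':(160,175)}
C=[('T',(397,82),(115,85,72)),('T',(601,215),(115,-85,72)),('T',(413,493),(-115,-85,72)),('T',(208,348),(-115,85,72)),
('T',(400,127),(87,65,83)),('T',(556,228),(87,-65,83)),('T',(376,158),(59,65,83)),('T',(533,262),(59,-65,83)),
('S',(162,322),(115,-85,72)),('S',(303,468),(115,85,72)),('S',(617,310),(-115,85,72)),('S',(310,555),(115,85,0))]
P={'T':T,'S':S}
def w(q,X):
    c,s=np.cos(q[2]),np.sin(q[2]);return [q[0]+c*X[0]-s*X[1],q[1]+s*X[0]+c*X[1],X[2]]
def f(q):
    r=[]
    for k,uv,X in C: r+=list(proj(P[k],w(q,X))-(np.array(uv)+.5)/4+.5-np.array(o[k]))
    return r
a=least_squares(f,[525,-162,-.57],x_scale=[100,100,1],loss='soft_l1');q=a.x;print(q,np.degrees(q[2]));print(np.round(np.array(f(q)).reshape(-1,2),1).tolist())
np.save('q.npy',q)
# flap angle & slide from free edge corners
E=[('S',(403,82),-60),('S',(522,168),60)]
def g(a):
    r=[]
    for k,uv,y in E:
        X=(-65+a[1]+115*np.cos(a[0]),y,74.5+115*np.sin(a[0]));r+=list(proj(P[k],w(q,X))-np.array(uv)/4-np.array(o[k]))
    return r
b=least_squares(g,[1.4,0],bounds=([0,-.01],[2,1]));print('flap',b.x,b.fun)
for n,z,X in(('cup',70,0),('jar',80,0)):
    r=find_in(T,n)[0]['rect'];m=ray(T,r[:2],z*.7);d=m[:2]-q[:2];c,s=np.cos(q[2]),np.sin(q[2]);print(n,m,'tub',c*d[0]+s*d[1],-s*d[0]+c*d[1])
print('edge',w(q,(-50,0,185)),'step',w(q,(3,0,85)))
```

```text
[ 532.55943261 -164.74814868   -0.62465223] -35.78993659223093
[[-0.4, -0.4], [0.1, 0.5], [0.2, -0.7], [-0.6, -0.3], [-0.4, -0.9], [0.4, 0.3], [-0.1, -0.6], [0.5, 0.0], [-0.8, -1.0], [-0.4, -0.5], [0.6, -1.1], [1.2, -0.2]]
flap [ 1.54412864 -0.01      ] [ 0.15459002 -1.52995443 -1.28143214 -0.98490979]
cup [ 417.47015092 -257.26502401   49.        ] tub -39.25129938966449 -142.35255696867742
jar [620.43729121 -56.82231087  56.        ] tub 8.166907610903777 138.9381377388529
edge [np.float64(492.00110519686524), np.float64(-135.5073881241766), 185] step [np.float64(534.9929322520068), np.float64(-166.50259430934005), 85]
```

Pose fits within about 1 px. The flap is upright and fully back. Next, go above the hinge side of the flap with the gripper shut and tool x turned against tub x.

>>> arm_command(
  steps=[
    [0,0,0,-20,0],
    [0,-28,-28,-20,1],
    [0,-60,-60,-20,2],
    [0,-100,-100,-20,3],
    [0,-140,-140,-20,4],
    [0,-180,-180,-20,5],
    [0,-220,-220,-20,6],
    [0,-260,-260,-20,7],
    [0,-300,-300,-20,8],
    [0,-340,-340,-20,9],
    [0,-380,-380,-20,9],
    [0,-410,-410,-20,9],
    [0,-430,-430,-20,9],
    [0,-440,-440,-20,9],
    [0,-440,-440,-20,9],
  ],
)

```text
clock: 3.48
eef_pos: [442.3, -100.3, 244.3]
eef_rot: [-3.142, -0.0, 2.516]
wrist_force: [-0.5, 0.0, -0.8]
finger_gap: 0.3
finger_force: 0.0
```

```bash
cat >> h.py <<'E'
def tub():
    s=monitor.read_state();q=np.load('q.npy');c,n=np.cos(q[2]),np.sin(q[2]);e=s['eef_pos'];d=e[:2]-q[:2];F=s['wrist_force']
    print('t',round(s['clock'],2),'tip tub',np.round([c*d[0]+n*d[1],-n*d[0]+c*d[1],e[2]-19],1),'yaw',np.round(np.degrees(s['eef_rot']),1),'F tub',np.round([c*F[0]+n*F[1],-n*F[0]+c*F[1],F[2]],1),'gap',s['finger_gap'])
E
python3 - <<'E'
from h import *
tub()
S=imaging.camera('scene');a=S['img'][150:300,160:360,::-1]
cv2.imwrite('pics/s1.png',cv2.resize(a,None,fx=4,fy=4,interpolation=cv2.INTER_CUBIC))
E
```

```text
t 3.48 tip tub [-110.9   -0.5  225.3] yaw [-180.    -0.   144.2] F tub [-0.4 -0.3 -0.8] gap 0.3300607958879833
```

View pics/s1.png

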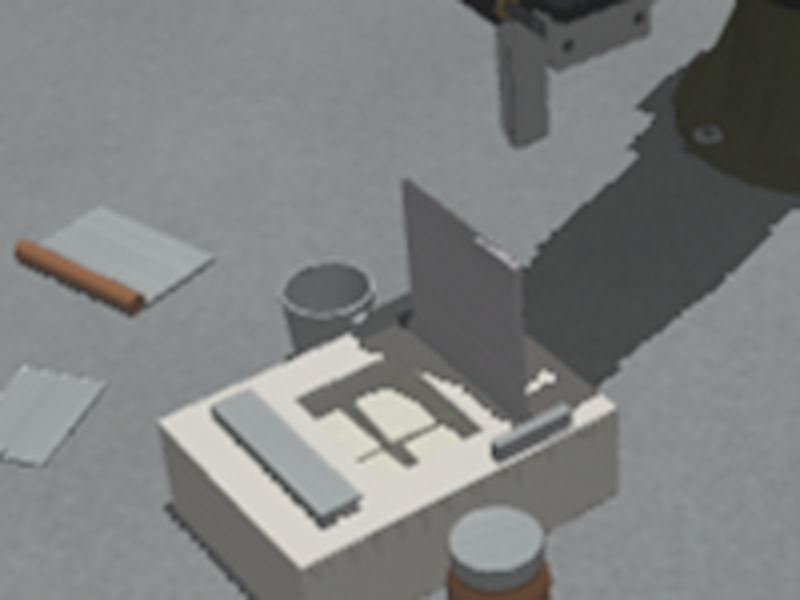

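The fingers are behind the flap at about (522,140), with their shadow on the tub. Go down behind the flap and start folding it.

>>> arm_command(
  steps=[
    [0,0,0,40,0],
    [0,0,0,80,0],
    [0,0,0,93,0],
    [0,-15,0,93,0],
    [0,-24,0,93,0],
    [0,-30,0,93,0],
    [0,-35,0,93,0],
    [0,-40,0,93,0],
    [0,-45.5,0,93,0],
    [0,-50.5,0,94,0],
    [0,-55.5,0,95.5,0],
    [0,-60,0,97.5,0],
    [0,-64.5,0,99.5,0],
    [0,-69,0,102,0],
    [0,-73.5,0,105,0],
    [0,-77,0,108,0],
    [0,-80.5,0,111.5,0],
    [0,-80.5,0,111.5,0],
  ],
)

```text
clock: 5.78
eef_pos: [507.6, -147.4, 132.6]
eef_rot: [-3.141, -0.0, 2.517]
wrist_force: [-0.0, -0.4, 0.1]
finger_gap: 0.4
finger_force: 0.2
```

Run:
```python
from h import *
tub()
S=imaging.camera('scene');a=S['img'][150:300,160:360,::-1]
cv2.imwrite('pics/s2.png',cv2.resize(a,None,fx=4,fy=4,interpolation=cv2.INTER_CUBIC))
```

```text
t 5.78 tip tub [-30.4  -0.5 113.6] yaw [-180.    -0.   144.2] F tub [ 0.2 -0.4  0.1] gap 0.42809318186391626
```

View pics/s2.png

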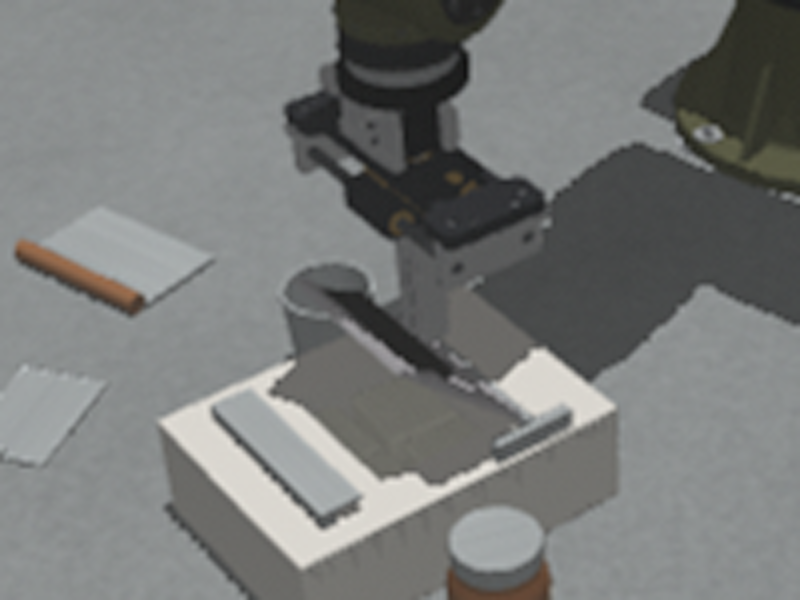

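The flap lies over at about 40° with the fingers behind it, around (420,300). Continue down to flat with a light press.

>>> arm_command(
  steps=[
    [0,-3.5,0,4,0],
    [0,-6.5,0,8,0],
    [0,-9,0,12.5,0],
    [0,-11,0,17,0],
    [0,-12.5,0,22,0],
    [0,-14,0,26.5,0],
    [0,-15,0,31,0],
    [0,-15,0,34,0],
    [0,-15,0,36,0],
    [0,-15,0,38,0],
    [0,-15,0,38,0],
    [0,-15,0,38,0],
  ],
)

```text
clock: 7.32
eef_pos: [520.0, -156.2, 95.9]
eef_rot: [3.141, 0.001, 2.517]
wrist_force: [-2.6, 0.1, 11.5]
finger_gap: 0.7
finger_force: 5.9
```

Run:
```python
from h import *
tub()
S=imaging.camera('scene');a=S['img'][150:300,160:360,::-1]
cv2.imwrite('pics/s3.png',cv2.resize(a,None,fx=4,fy=4,interpolation=cv2.INTER_CUBIC))
```

```text
t 7.33 tip tub [-15.1  -0.4  76.9] yaw [1.800e+02 1.000e-01 1.442e+02] F tub [-2.2 -1.4 11.5] gap 0.699435236660856
```

View pics/s3.png

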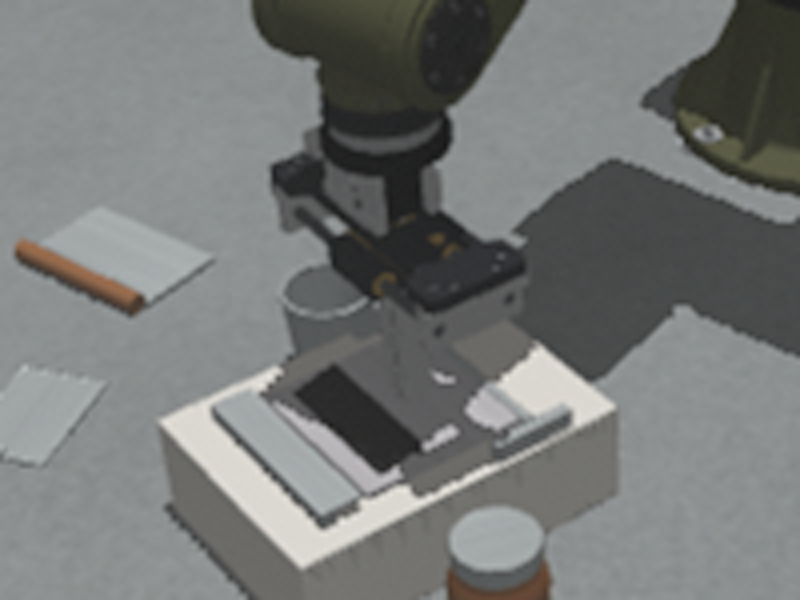

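The flap is flat, held with 11.5 N, tip at 76.9 mm, and its edge is just short of the lip (about (330,450)). Now push along.

>>> arm_command(
  steps=[
    [0,-3,0,0,0],
    [0,-6,0,0,0],
    [0,-9,0,0,0],
    [0,-12,0,0,0],
    [0,-15,0,0,0],
    [0,-18,0,0,0],
    [0,-21,0,0,0],
    [0,-24,0,0,0],
    [0,-27,0,0,0],
    [0,-30,0,0,0],
    [0,-31,0,0,0],
    [0,-31,0,0,0],
  ],
)

```text
clock: 8.88
eef_pos: [544.3, -173.6, 95.7]
eef_rot: [-3.142, -0.002, 2.517]
wrist_force: [-9.2, 5.5, 14.1]
finger_gap: 0.4
finger_force: 7.5
```

Run:
```python
from h import *
tub()
```

```text
t 8.88 tip tub [14.7 -0.3 76.7] yaw [-1.800e+02 -1.000e-01  1.442e+02] F tub [-10.7  -0.9  14.1] gap 0.44995811833757027
```

>>> arm_command(
  steps=[
    [0,-1,0,0,0],
    [0,-2,0,0,0],
    [0,-3,0,0,0],
    [0,-4,0,0,0],
    [0,-5,0,0,0],
    [0,-5,0,0,0],
  ],
)

```text
clock: 9.62
eef_pos: [547.6, -176.0, 95.4]
eef_rot: [-3.141, -0.005, 2.517]
wrist_force: [-14.0, 9.7, 17.2]
finger_gap: 0.3
finger_force: 12.8
```

Run:
```python
from h import *
tub()
```

```text
t 9.62 tip tub [18.8 -0.3 76.4] yaw [-180.    -0.3  144.2] F tub [-17.1  -0.3  17.2] gap 0.29760526560491973
```

>>> arm_command(
  steps=[
    [0,-1,0,0,0],
    [0,-2,0,0,0],
    [0,-2,0,0,0],
  ],
)

```text
clock: 10.0
eef_pos: [547.9, -176.1, 95.1]
eef_rot: [-3.141, -0.009, 2.517]
wrist_force: [-25.0, 16.0, 23.3]
finger_gap: 0.4
finger_force: 17.7
```

Run:
```python
from h import *
tub()
```

```text
t 10.0 tip tub [19.1 -0.3 76.1] yaw [-179.9   -0.5  144.2] F tub [-29.6  -1.6  23.3] gap 0.4487026930782004
```

The stop is reached: 2 mm more commanded moved it only 0.3 mm, and the force rose to 30 N. Ease back, then lift clear.

>>> arm_command(
  steps=[
    [0,2,0,0,0],
    [0,4,0,-2,0],
    [0,4.5,0,-5,0],
    [0,5,0,-10,0],
    [0,5,0,-25,0],
    [0,5,0,-50,0],
    [0,5,0,-90,0],
    [0,40,0,-130,0],
    [0,90,0,-140,0],
    [0,140,0,-140,0],
    [0,150,0,-140,0],
    [0,150,0,-140,0],
    [0,150,0,-140,0],
  ],
)

```text
clock: 11.62
eef_pos: [429.7, -91.1, 235.1]
eef_rot: [-3.142, 0.0, 2.516]
wrist_force: [0.2, -0.7, -0.2]
finger_gap: 0.4
finger_force: 0.0
```

Run:
```python
from h import *
tub()
S=imaging.camera('scene');a=S['img'][150:300,160:360,::-1]
cv2.imwrite('pics/s4.png',cv2.resize(a,None,fx=4,fy=4,interpolation=cv2.INTER_CUBIC))
```

```text
t 11.62 tip tub [-126.5   -0.5  216.1] yaw [-180.     0.   144.2] F tub [ 0.6 -0.4 -0.2] gap 0.4429647552124746
```

View pics/s4.png

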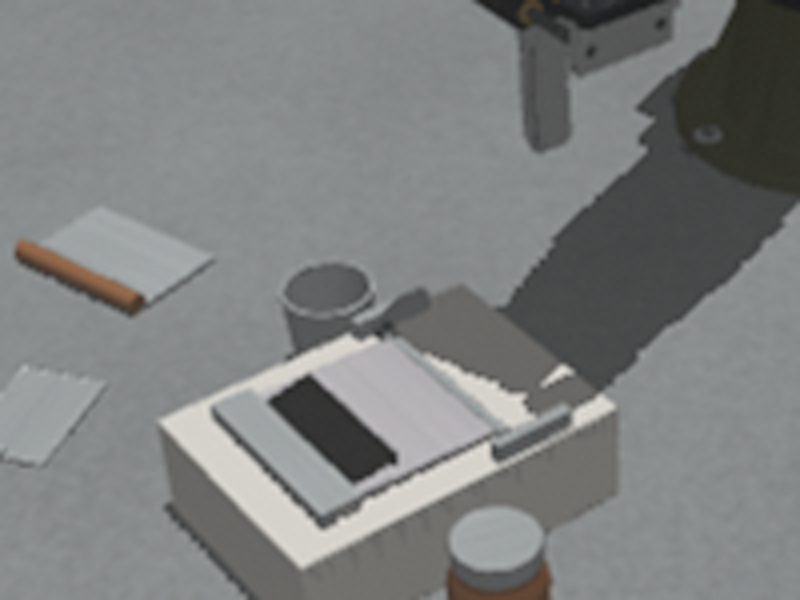

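The flap lies flat with its edge under the lip (lip edge about (275,400) to (350,490)). The black ramp is right by the lip, and the fingers are clear.

```bash
python3 -c "
from cell import job
print(job.sign_off())"
```

```text
the job is handed in; nothing more can be done
None
```

The tub is shut: the flap lies flat, pushed to its stop with its edge under the lip, and it stayed down when I let go; the arm is clear and the job is handed in at about 11.6 s (no verdict was returned).

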